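# Put the spray cans and tins away in rows on the bench shelf

## Task

Tidy the workshop bench: first make room on the low shelf by sliding the grey parts box along the board, without lifting or tipping it, until it stands flat against the end panel. Then stand every tall spray can upright in one row centred on the back rubber strip and every squat tin upright in one row centred on the front strip, with each row's neighbours close side by side (less than 2 cm between them). Leave the wrench and the mug where they are.

Things in the scene. Friction and masses are not known exactly. Their poses are not given: they have to be found in the camera images.
- rack: Low plywood bench-top shelf, fixed; its place and yaw vary. Origin: centre of its footprint at bench height; x from front edge to back edge, y along its length towards the end panel, z up. Board top 50 mm above the bench, x -120 to 120, y -190 (open end) to 180. Lips 10 mm high along the front and back edges (inner faces at x = -112 and 112).
- rack_panel (a point): Middle of the upright end panel's inner face, at board height (shelf frame x 0, y 180, z 50 mm). The panel is 240 mm deep, 12 mm thick and rises 75 mm above the board.
- rack_back_strip (a point): Middle of the back one of two black rubber strips lying flush in the board, 20 mm wide, along the shelf's whole length (shelf frame x 60, y 0, z 50 mm).
- rack_front_strip (a point): Middle of the front black rubber strip, the one nearer the robot, 20 mm wide, along the shelf's whole length (shelf frame x -60, y 0, z 50 mm).
- drawer_box: Small grey steel parts box with two drawer fronts (they do not open), 150 mm deep (x) by 100 mm wide (y) by 70 mm tall, about 0.8 kg, too wide to grasp; it stands loose in the middle of the shelf board. Origin: centre of its underside; axes as the shelf's when it stands square, drawer fronts to -x.
- can1: Tall spray can, standing loose on the bench; may be absent. White and metal body 52 mm in diameter and 100 mm tall, on top of it a red cap 38 mm in diameter and 30 mm tall: 130 mm overall, about 0.22 kg. Origin: centre of its underside; z axis up along the can. All spray cans are alike.
- can2: Tall spray can, standing loose on the bench; may be absent. White and metal body 52 mm in diameter and 100 mm tall, on top of it a red cap 38 mm in diameter and 30 mm tall: 130 mm overall, about 0.22 kg. Origin: centre of its underside; z axis up along the can. All spray cans are alike.
- can3: Tall spray can, standing loose on the bench; may be absent. White and metal body 52 mm in diameter and 100 mm tall, on top of it a red cap 38 mm in diameter and 30 mm tall: 130 mm overall, about 0.22 kg. Origin: centre of its underside; z axis up along the can. All spray cans are alike.
- can4: Tall spray can, standing loose on the bench; may be absent. White and metal body 52 mm in diameter and 100 mm tall, on top of it a red cap 38 mm in diameter and 30 mm tall: 130 mm overall, about 0.22 kg. Origin: centre of its underside; z axis up along the can. All spray cans are alike.
- tin1: Squat closed steel tin, standing loose on the bench; may be absent. Plain cylinder 62 mm in diameter and 70 mm tall, about 0.3 kg. Origin: centre of its underside; z axis up. All tins are alike.
- tin2: Squat closed steel tin, standing loose on the bench; may be absent. Plain cylinder 62 mm in diameter and 70 mm tall, about 0.3 kg. Origin: centre of its underside; z axis up. All tins are alike.
- tin3: Squat closed steel tin, standing loose on the bench; may be absent. Plain cylinder 62 mm in diameter and 70 mm tall, about 0.3 kg. Origin: centre of its underside; z axis up. All tins are alike.
- wrench: Bystander: 200 mm steel wrench lying on the bench near the robot. Origin: centre of its underside.
- mug: Bystander: white mug, 80 mm in diameter, 90 mm tall, in front of the shelf, towards the robot. Origin: centre of its underside.

How it is judged:
By the outcome, as a careful person would: the job done as asked, in the order asked, and still so for the second after the job is handed in, with the robot touching nothing.
Of can1, can2, can3, can4 only 3 to 4 are there at a start; the rules pass over those that are not, and their reading is None.
Of tin1, tin2, tin3 only 2 to 3 are there at a start; the rules pass over those that are not, and their reading is None.
At some moment in a run one of tin1, tin2, tin3 may be knocked a few centimetres aside while the robot is not near it.
It also fails if it takes over 210 s, if anything falls off the work surface, if the arm or the gripper's body presses on something with over 40 N, if the wrist force passes 120 N, or if a joint passes its speed limit or range.

## Robot

A 6-joint arm with a two-finger parallel gripper is mounted at the origin on the work surface. World frame = base frame: x ahead of the robot, y to its left, z up, the work surface at z = 0. Lengths are in m, angles in rad, forces in N, time in s.
With the tool pointing down it reaches from about 0.375 to 0.9 m from the base axis. Payload 3.1 kg.
Tool frame: the origin (TCP) lies at the very end of the fingers, on their centre line; the grasp point (between the pads) lies 19 mm behind it; z points along the fingers, y is the line along which they close (so a half turn about z gives the same grasp; the last joint's range is limited). The gripper opens to 85 mm and grips with 20 to 120 N. Pads are 22 mm wide; open, the fingers measure 114 mm over their backs; the gripper's body (76 mm by 85 mm) begins 54 mm behind the grasp point. The pads swing forward as they close: fully open they stand 13 mm farther back than shut.
Start: joints at [1.161, 0.527, 1.433, -0, 1.181, -0.178], TCP at [0.143, 0.608, 0.231] pointing down, gripper open.
Joint ranges: [-3.08, 3.08], [-0.75, 2.2], [0.22, 2.44], [-1.43, 4.57], [0, 2.65], [-2.85, 2.85]. Speed limits (rad/s): [2.79, 2.79, 3.14, 3.14, 3.14, 3.14].

## Interface

Orientations are given as a unit quaternion [x, y, z, w].
In Python, from station import telemetry, snapshot, ticket gives the robot as it stands.
- The arm moves only by the tool move_arm, never from a script. Its argument "commands" is text: rows parted by semicolons, each of 7 numbers parted by spaces: the shift along the tool's x, y, z in mm, then the turn, a rotation vector about the tool's x, y, z in degrees, then the opening, from -1 (shut) to 1 (fully open). A call has exactly 5 rows; each row is the pose to reach, as a shift and turn from the pose commanded when the call began, along the tool's axes at that moment; what a row does not reach only later rows make up. A row lasts 1/8 s, in which the tool goes at most 62.5 mm and 10.7 degrees, less where a joint would pass 70% of its speed; a pose out of reach is approached as far as the arm can. A call with a gripper value outside its range is refused whole. The fingers move at their own pace and stop on an object; "grip_force" is the grip in N (left out, the last holds). Time passes only in rows, so rows that repeat a pose let the fingers close, or fill a call up. It gives the time, the measured TCP pose, the force, the opening and the grip force at its end, in the units of the state.
- telemetry.sense(): the state, without advancing time (a new reading comes with each control period).
- snapshot(name): name is "scene" or "top"; returns a dict with "image" (400x640x3 uint8, red, green, blue), "fx", "fy", "cx", "cy" (pixels), "pose" (4x4, takes a point from camera to world coordinates). Camera axes: x right, y down, z forward; pixel columns grow to the right and rows downward; lengths in m; the calibration is good to about 2 mm. A picture is of the moment at which its call begins. There is no depth.
- ticket.sign_off(): hands the job in; it is judged then, once.
The state is a dict: "t": time; "q": joint angles; "qd": joint speeds; "tau": joint torques, N m; "tcp_pos": TCP position; "tool_rot": TCP orientation; "force": force on the tool from outside, world axes, zero at the start; "ft_torque": the same for the moment, N m; "finger_gap": opening from 0.0 (shut) to 1.0 (fully open); "gripper_force": force on a finger pad.
Only numpy, scipy, OpenCV 4.12 (cv2) and the standard library are available. Lean on these libraries where they do the work, as an engineer would, in place of code of your own. Each camera call takes 0.05 s, during which the arm holds its last target. There are 200 camera calls.

## Working session

There is one attempt and no reset: what is moved stays moved. The work goes in short steps, Python scripts to look and compute and a tool call to move; the robot and the scene stay as the last step left them, time stands still between calls to the robot, and variables do not carry over. Pictures are saved under pics/ and viewed, at most 14 in all, crops included, and the job is handed in when it is done.

Besides the shell and the picture viewer there is one more tool, called after "Emit:" as name(argument=value, ...) on one line, values as JSON. move_arm: Moves the arm, as the interface text tells. Its arguments: {"type":"object","properties":{"commands":{"type":"string"},"grip_force":{"type":"number"}},"required":["commands"]}

```bash
mkdir -p pics; ls
cat > h.py <<'E'
import numpy as np,cv2
from station import telemetry,snapshot,ticket
from scipy.spatial.transform import Rotation as R
def px2w(s,u,v,z):
    T=np.array(s["pose"]);d=T[:3,:3]@np.array([(u-s["cx"])/s["fx"],(v-s["cy"])/s["fy"],1]);o=T[:3,3]
    return o+d*(z-o[2])/d[2]
def w2px(s,p):
    T=np.array(s["pose"]);c=T[:3,:3].T@(np.array(p)-T[:3,3])
    return np.array([s["fx"]*c[0]/c[2]+s["cx"],s["fy"]*c[1]/c[2]+s["cy"]])
def save(s,n,crop=None,k=1):
    im=s["image"][:,:,::-1]
    if crop: im=im[crop[1]:crop[3],crop[0]:crop[2]]
    cv2.imwrite("pics/"+n+".png",cv2.resize(im,None,fx=k,fy=k,interpolation=cv2.INTER_CUBIC))
E
python3 - <<'E'
from h import *
for n in("scene","top"):
    s=snapshot(n);save(s,n+"0",k=1.25);print(n,s["fx"],s["cx"],s["cy"],np.round(s["pose"],3).tolist())
t=telemetry.sense();print(t)
E
```

```text
pics
scene 497.5582104992402 331.73371244660893 199.6667027532497 [[0.69, 0.415, -0.593, 1.248], [0.723, -0.373, 0.581, -0.743], [0.02, -0.83, -0.557, 0.768], [0.0, 0.0, 0.0, 1.0]]
top 473.93678530871927 317.1122657092554 202.56557203275563 [[-0.016, -0.997, 0.076, 0.425], [-1.0, 0.017, 0.016, -0.027], [-0.017, -0.075, -0.997, 1.257], [0.0, 0.0, 0.0, 1.0]]
{'t': 0.1, 'q': array([ 1.16151122e+00,  5.28416414e-01,  1.43379274e+00, -5.27559359e-06,
        1.18137331e+00, -1.78515438e-01]), 'qd': array([ 0.00097727, -0.00193663, -0.00317264, -0.0002627 , -0.00183613,
        0.00116026]), 'tau': array([ 3.94882973e-04, -4.43304133e+01, -1.78586680e+01, -2.28289182e-04,
        3.92262067e-03, -1.00360143e-05]), 'tcp_pos': array([0.14267479, 0.60783268, 0.230399  ]), 'tool_rot': array([ 1.15127917e-01,  9.93350176e-01, -9.52950900e-04, -2.85876633e-04]), 'force': array([0.22523875, 0.32099791, 0.0391029 ]), 'ft_torque': array([ 0.00170982, -0.00526549,  0.00076598]), 'gripper_force': 0.0, 'finger_gap': 0.9979510154156478}
```

View pics/scene0.png

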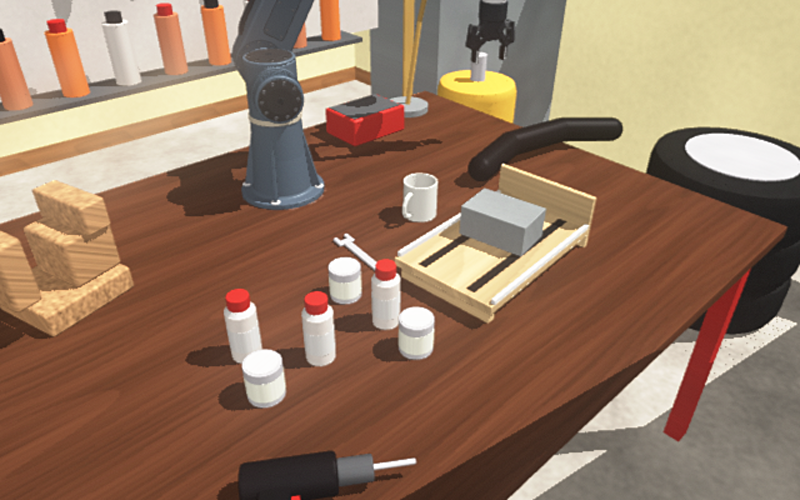

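View pics/top0.png

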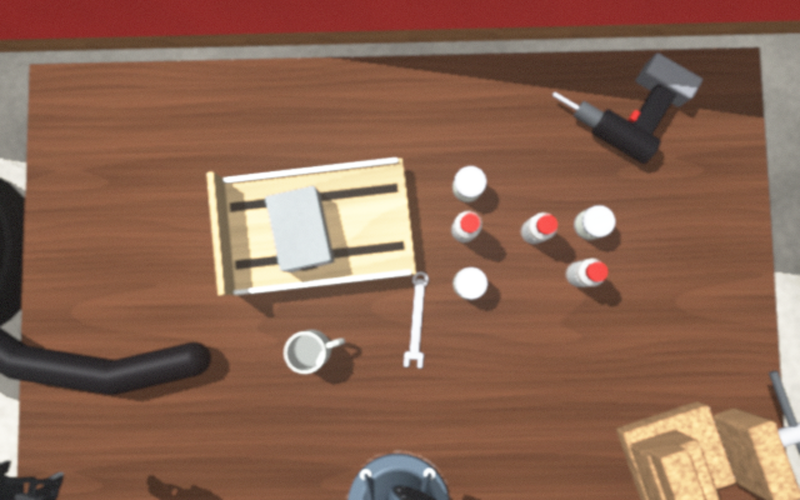

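Top view shows 3 spray cans and 3 tins to the right of the shelf (−y side), panel at the left (+y), box slightly yawed mid-shelf, and the mug and wrench in front. I'll enlarge for measurement.

Run:
```python
from h import *
s=snapshot("top");save(s,"rack",(160,115,350,250),4.2);save(s,"obj",(350,120,510,250),4.6)
```

```text
(no output)
```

View pics/rack.png

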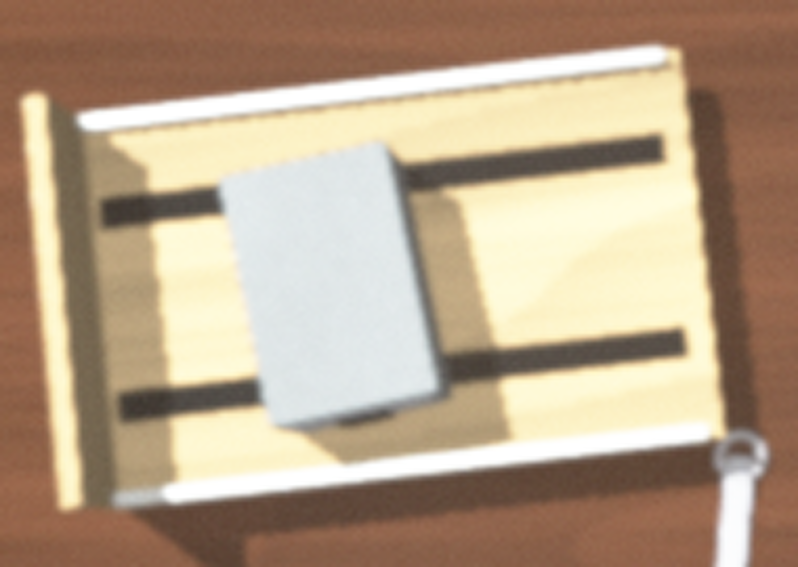

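View pics/obj.png

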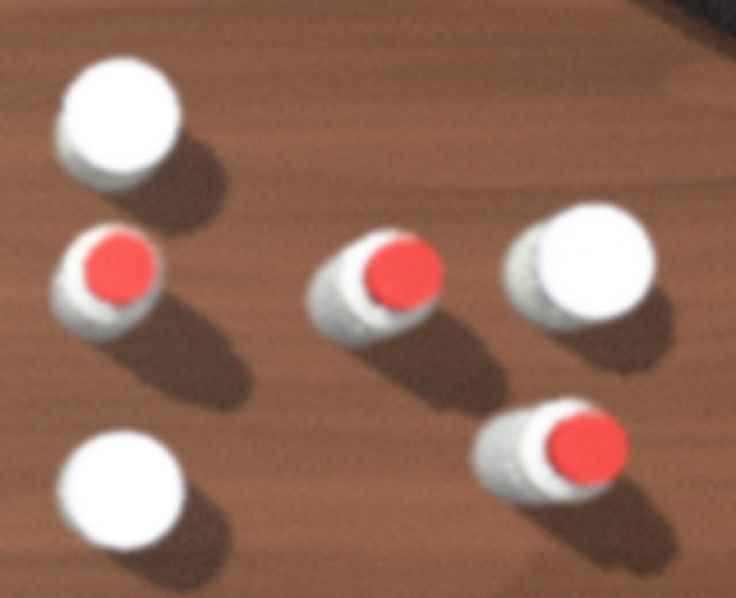

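The rack crop shows the strips' centre lines running (102,213)-(663,149) and (120,407)-(685,342), with box top corners at (220,178), (382,143), (440,390), (277,428). In the object crop, tin tops are at (122,115), (596,262), (122,491) and caps at (121,269), (404,273), (587,447).

Run:
```python
from h import *
s=snapshot("top")
r=lambda x,y,z:px2w(s,160+(x+.5)/4.2-.5,115+(y+.5)/4.2-.5,z)
o=lambda x,y,z:px2w(s,350+(x+.5)/4.6-.5,120+(y+.5)/4.6-.5,z)
B=[r(102,213,.05),r(663,149,.05)];F=[r(120,407,.05),r(685,342,.05)]
print("strips",np.round(B,4)[:,:2].tolist(),np.round(F,4)[:,:2].tolist())
for a,b in(B,F):
    d=a-b;print("len",np.hypot(*d[:2]),"yaw",np.degrees(np.arctan2(-d[0],d[1])))
d=(B[0]-B[1])+(F[0]-F[1]);yaw=np.arctan2(-d[0],d[1]);c=(B[0]+B[1]+F[0]+F[1])/4
ex=np.array([np.cos(yaw),np.sin(yaw)]);ey=np.array([-np.sin(yaw),np.cos(yaw)])
print("yaw",np.degrees(yaw),"mid",c)
for n,p in(("open back",r(682,50,.05)),("open front",r(722,436,.05)),("panel",r(47,95,.125)),("panel",r(82,505,.125)),("lip",r(80,120,.06))):
    q=p[:2]-c[:2];print(n,q@ex,q@ey)
bx=[r(*k,.12) for k in((220,178),(382,143),(440,390),(277,428))]
for p in bx:
    q=p[:2]-c[:2];print("box",np.round(p,4),q@ex,q@ey)
d=bx[0]+bx[1]-bx[2]-bx[3];print("boxyaw",np.degrees(np.arctan2(d[1],d[0])))
d=bx[0]+bx[3]-bx[2]-bx[1];print("boxyaw",np.degrees(np.arctan2(-d[0],d[1])))
print("tins",[np.round(o(*k,.07)[:2],4).tolist() for k in((122,115),(596,262),(122,491))])
print("cans",[np.round(o(*k,.13)[:2],4).tolist() for k in((121,269),(404,273),(587,447))])
```

```text
strips [[0.6188, 0.3342], [0.6519, -0.0112]] [[0.4992, 0.3225], [0.5329, -0.0227]]
len 0.34697145516689404 yaw 5.487436109820175
len 0.3468426968687476 yaw 5.58920563221459
yaw 5.538311427801275 mid [0.57569764 0.15568562 0.05      ]
open back 0.11964567831235734 -0.19201926989918802
open front -0.11916135608111067 -0.189229267755523
panel 0.11829073296240088 0.1778193186747534
panel -0.12003953541779579 0.17899318696146163
lip 0.11692866087411691 0.17886936979256535
box [0.6267 0.2447 0.12  ] 0.059337537911723734 0.08363273197133717
box [0.6454 0.1505 0.12  ] 0.06886532778398352 -0.011876123155060805
box [0.5015 0.1179 0.12  ] -0.07750459183857489 -0.030407968536171774
box [0.4813 0.2117 0.12  ] -0.08859391473125208 0.06489420216085545
boxyaw 12.755837954315545
boxyaw 11.705190101521062
tins [[0.6594, -0.16], [0.5733, -0.4157], [0.4529, -0.1548]]
cans [[0.5666, -0.1508], [0.5619, -0.297], [0.4702, -0.3875]]
```

```bash
cat >> h.py <<'E'
O=np.array([.5757,.1557,0]);YAW=np.radians(5.54)
RS=R.from_euler('z',YAW).as_matrix()
def sh(p): return RS.T@(np.array([*p][:2]+[p[2] if len(p)>2 else 0])-O)
TOOL=R.from_matrix(np.column_stack([RS[:,1],RS[:,0],[0,0,-1]]))
def go(xs,ys,z):  # shelf mm + z mm -> command in tool axes
    t=telemetry.sense();r=R.from_quat(t["tool_rot"])
    d=r.inv().apply(RS@np.array([xs,ys,0])/1e3+O+[0,0,z/1e3]-t["tcp_pos"])*1e3
    print("cmd",d.round(1),np.degrees((r.inv()*TOOL).as_rotvec()).round(2),"t",t["t"],"tcp_sh",(sh(t["tcp_pos"])*1e3).round(1),"F",t["force"].round(1))
E
python3 - <<'E'
from h import *
go(-10,-80,200)
for n,L in(("tin",[[0.6594,-0.16],[0.5733,-0.4157],[0.4529,-0.1548]]),("can",[[0.5666,-0.1508],[0.5619,-0.297],[0.4702,-0.3875]])):
    for p in L: print(n,(sh(p)*1e3).round(1))
E
```

```text
cmd [-541.2 -420.2   31.1] [-7.000e-02  4.000e-02  7.124e+01] t 0.2 tcp_sh [-387.2  492.   230.7] F [-0.2  0.3 -0.7]
tin [  52.8 -322.3    0. ]
tin [ -57.6 -568.5    0. ]
tin [-152.2 -297.2    0. ]
can [ -38.6 -304.2    0. ]
can [ -57.4 -449.3    0. ]
can [-157.4 -530.5    0. ]
```

Emit:
move_arm(commands="-50 -38 0 0 0 10 1; -100 -76 0 0 0 20 1; -150 -114 0 0 0 30 1; -200 -152 0 0 0 40 1; -250 -190 0 0 0 50 1", grip_force=30)

```text
t: 0.82
tcp_pos: [0.343, 0.3659, 0.2314]
tool_rot: [0.527, 0.85, 0.0, 0.0]
force: [0.9, 0.6, -0.1]
finger_gap: 1.0
gripper_force: 0.0
```

```bash
python3 -c "
from h import *
go(-10,-80,200)"
```

```text
cmd [-363.    76.8   31.4] [ 3.000e-02 -1.000e-02  2.092e+01] t 0.825 tcp_sh [-211.3  231.7  231.4] F [ 0.9  0.6 -0.1]
```

Emit:
move_arm(commands="-55 12 0 0 0 7 1; -110 24 0 0 0 14 1; -165 36 0 0 0 21 1; -220 48 0 0 0 21 1; -275 60 10 0 0 21 1")

```text
t: 1.45
tcp_pos: [0.521, 0.1474, 0.2219]
tool_rot: [0.671, 0.742, 0.001, 0.001]
force: [0.9, -0.5, 0.2]
finger_gap: 1.002
gripper_force: 0.0
```

```bash
python3 -c "
from h import *
go(-10,-80,70)"
```

```text
cmd [-77.2  44.6 152. ] [ 0.13 -0.01  0.22] t 1.45 tcp_sh [-55.3  -3.  221.9] F [ 0.9 -0.5  0.2]
```

Emit:
move_arm(commands="-40 23 30 0 0 0 1; -77 45 60 0 0 0 1; -77 45 100 0 0 0 1; -77 45 140 0 0 0 1; -77 45 158 0 0 0 1")

```text
t: 2.08
tcp_pos: [0.5704, 0.0767, 0.061]
tool_rot: [0.671, 0.742, -0.001, -0.002]
force: [0.7, -0.2, 0.5]
finger_gap: 1.0
gripper_force: 0.0
```

```bash
python3 -c "
from h import *
go(-10,-80,62)
s=snapshot('scene');save(s,'s1',(270,110,500,280),3.4)"
```

```text
cmd [-1.9  2.9 -1. ] [-0.23 -0.04  0.21] t 2.075 tcp_sh [-12.9 -78.1  61. ] F [ 0.7 -0.2  0.5]
```

View pics/s1.png

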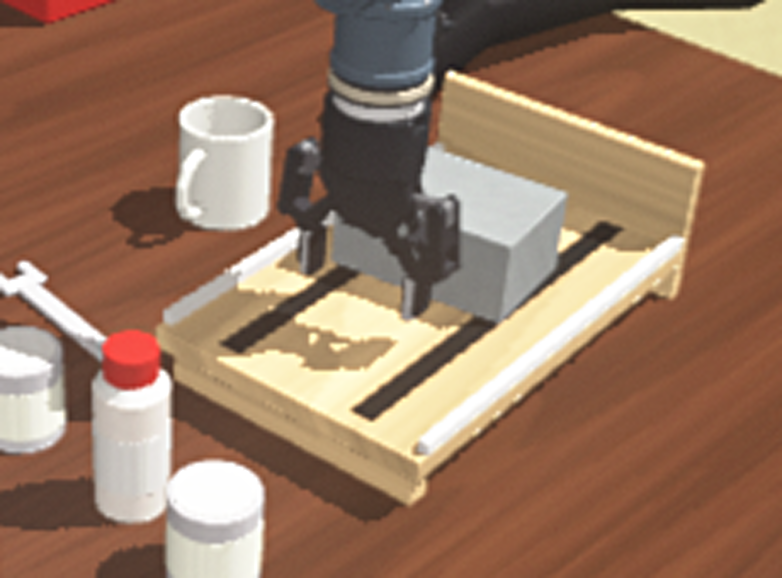

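Fingers are over the open part of the board with clear space to the box. Pushing slowly.

Emit:
move_arm(commands="8 2 0 0 0 0 1; 16 2 0 0 0 0 1; 24 2 0 0 0 0 1; 31 2 0 0 0 0 1; 37 2 0 0 0 0 1")

```text
t: 2.75
tcp_pos: [0.5702, 0.1146, 0.0638]
tool_rot: [0.67, 0.742, 0.0, 0.0]
force: [0.3, 0.4, 0.2]
finger_gap: 1.0
gripper_force: 0.0
```

Emit:
move_arm(commands="6 0 0 0 0 0 1; 12 0 0 0 0 0 1; 18 0 0 0 0 0 1; 24 0 0 0 0 0 1; 30 0 0 0 0 0 1")

```text
t: 3.38
tcp_pos: [0.5676, 0.1439, 0.0633]
tool_rot: [0.671, 0.742, 0.0, 0.0]
force: [0.1, -4.8, -0.5]
finger_gap: 1.0
gripper_force: 0.0
```

Emit:
move_arm(commands="6 0 0 0 0 0 1; 12 0 0 0 0 0 1; 18 0 0 0 0 0 1; 24 0 0 0 0 0 1; 30 0 0 0 0 0 1")

```text
t: 4.0
tcp_pos: [0.564, 0.174, 0.0633]
tool_rot: [0.671, 0.742, -0.0, 0.0]
force: [-0.4, -4.6, -0.6]
finger_gap: 1.003
gripper_force: 0.0
```

```bash
python3 -c "
from h import *
go(-10,69,62)
s=snapshot('top');save(s,'t1',(160,115,350,250),4.2)"
```

```text
cmd [49.7  0.1  1.3] [-0.    0.    0.24] t 4.0 tcp_sh [-9.9 19.3 63.3] F [-0.4 -4.6 -0.6]
```

View pics/t1.png

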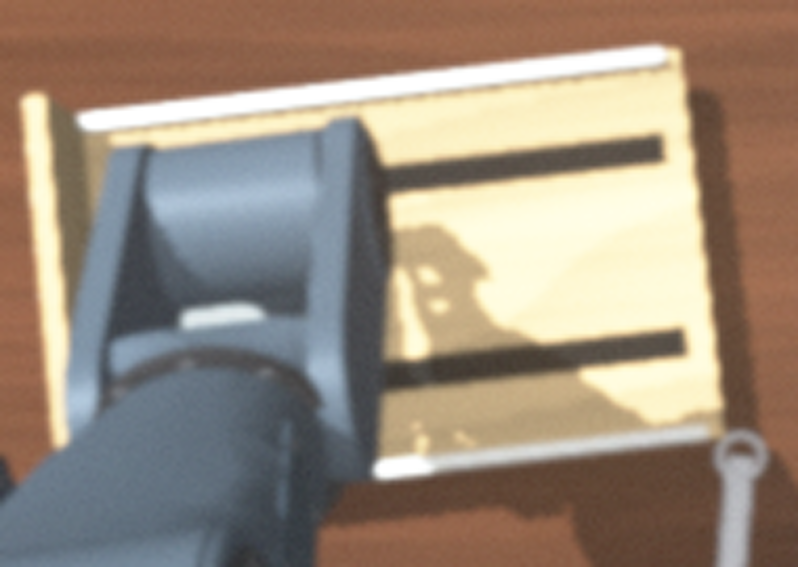

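The arm hides the box from above; a steady 4.7 N says the push is under way.

Emit:
move_arm(commands="6 0 0 0 0 0 1; 12 0 0 0 0 0 1; 18 0 0 0 0 0 1; 24 0 0 0 0 0 1; 30 0 0 0 0 0 1")

```text
t: 4.68
tcp_pos: [0.561, 0.2038, 0.0633]
tool_rot: [0.671, 0.742, -0.0, -0.0]
force: [0.9, -4.8, -0.5]
finger_gap: 1.0
gripper_force: 0.0
```

Emit:
move_arm(commands="3 0 0 0 0 0 1; 6 0 0 0 0 0 1; 9 0 0 0 0 0 1; 12 0 0 0 0 0 1; 14 0 0 0 0 0 1")

```text
t: 5.3
tcp_pos: [0.5596, 0.2175, 0.0633]
tool_rot: [0.671, 0.742, -0.0, -0.0]
force: [0.1, -3.8, 0.2]
finger_gap: 1.001
gripper_force: 0.0
```

Emit:
move_arm(commands="1 0 0 0 0 0 1; 2 0 0 0 0 0 1; 3 0 0 0 0 0 1; 4 0 0 0 0 0 1; 4 0 0 0 0 0 1")

```text
t: 5.92
tcp_pos: [0.5592, 0.2214, 0.0633]
tool_rot: [0.671, 0.742, 0.0, -0.0]
force: [0.2, -3.6, -0.3]
finger_gap: 0.999
gripper_force: 0.0
```

```bash
python3 -c "
from h import *
go(-10,69,62)"
```

```text
cmd [2.  0.  1.3] [ 0.   -0.01  0.23] t 5.925 tcp_sh [-10.   67.   63.3] F [ 0.2 -3.6 -0.3]
```

Emit:
move_arm(commands="1 0 0 0 0 0 1; 2 0 0 0 0 0 1; 3 0 0 0 0 0 1; 4 0 0 0 0 0 1; 4 0 0 0 0 0 1")

```text
t: 6.55
tcp_pos: [0.5588, 0.2227, 0.0633]
tool_rot: [0.671, 0.742, -0.002, 0.001]
force: [0.9, -13.7, 1.5]
finger_gap: 1.0
gripper_force: 0.0
```

Emit:
move_arm(commands="1 0 0 0 0 0 1; 2 0 0 0 0 0 1; 2 0 0 0 0 0 1; 2 0 0 0 0 0 1; 2 0 0 0 0 0 1")

```text
t: 7.18
tcp_pos: [0.5588, 0.2227, 0.0633]
tool_rot: [0.671, 0.742, -0.003, 0.002]
force: [-0.0, -20.9, 1.2]
finger_gap: 1.001
gripper_force: 0.0
```

Emit:
move_arm(commands="-6 0 0 0 0 0 1; -25 0 0 0 0 0 1; -50 0 -10 0 0 0 1; -80 0 -60 0 0 0 1; -130 0 -120 0 0 0 1")

```text
t: 7.8
tcp_pos: [0.5705, 0.1076, 0.1721]
tool_rot: [0.67, 0.742, 0.0, -0.001]
force: [1.5, -0.4, 0.7]
finger_gap: 1.002
gripper_force: 0.0
```

Emit:
move_arm(commands="-40 0 -20 0 0 0 1; -80 0 -40 0 0 0 1; -130 0 -40 0 0 0 1; -180 0 -40 0 0 0 1; -220 0 -40 0 0 0 1")

```text
t: 8.43
tcp_pos: [0.593, -0.1129, 0.2115]
tool_rot: [0.671, 0.742, 0.001, 0.0]
force: [1.0, 0.5, 0.5]
finger_gap: 1.001
gripper_force: 0.0
```

```bash
python3 -c "
from h import *
go(-57,-449,66)
s=snapshot('top');save(s,'t2',(160,100,520,260),2.2)"
```

```text
cmd [-179.9  -49.1  145.4] [ 0.07 -0.02  0.2 ] t 8.425 tcp_sh [  -8.7 -269.   211.5] F [1.  0.5 0.5]
```

View pics/t2.png

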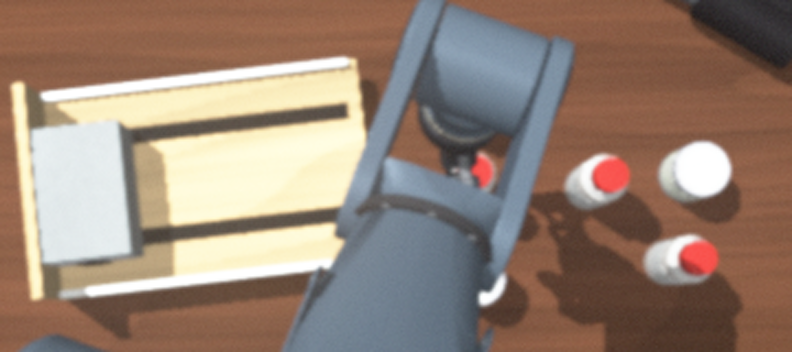

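The box is flat against the panel (its edge and the panel edge are parallel, both at u≈30–42 in the crop). Next, the middle can.

Emit:
move_arm(commands="-45 -12 0 0 0 0 1; -90 -25 0 0 0 0 1; -135 -37 0 0 0 0 1; -180 -49 0 0 0 0 1; -180 -49 20 0 0 0 1")

```text
t: 9.1
tcp_pos: [0.563, -0.2996, 0.1928]
tool_rot: [0.672, 0.74, 0.0, 0.003]
force: [0.7, 0.5, -0.1]
finger_gap: 1.004
gripper_force: 0.0
```

Emit:
move_arm(commands="0 0 35 0 0 0 1; 0 0 70 0 0 0 1; 0 0 105 0 0 0 1; 0 0 125 0 0 0 1; 0 0 125 0 0 0 1")

```text
t: 9.72
tcp_pos: [0.5614, -0.2942, 0.0649]
tool_rot: [0.671, 0.742, 0.0, -0.002]
force: [-0.7, 1.3, 0.2]
finger_gap: 1.001
gripper_force: 0.0
```

```bash
python3 -c "
from h import *
go(-57,-449,66)
s=snapshot('scene');save(s,'s2',(150,180,400,340),3)"
```

```text
cmd [-2.5  0.6 -1.1] [-0.12 -0.14  0.24] t 9.725 tcp_sh [ -57.6 -446.5   64.9] F [-0.7  1.3  0.2]
```

View pics/s2.png

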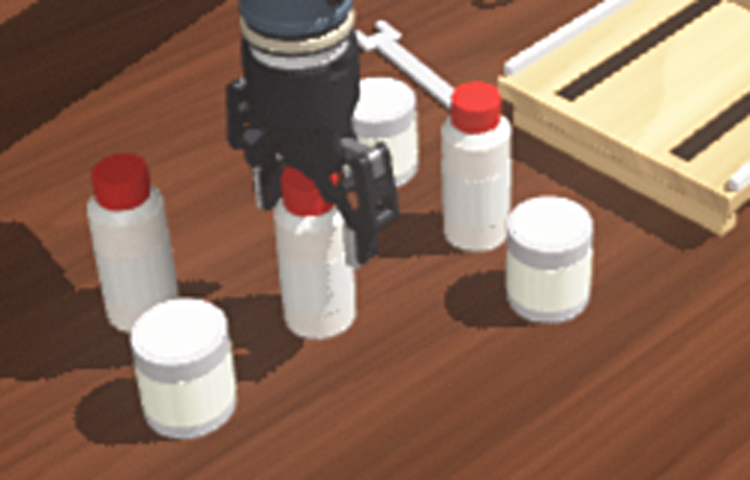

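The gripper straddles the can body properly. Closing, then lifting.

Emit:
move_arm(commands="-2 0 -1 0 0 0 -1; -2 0 -1 0 0 0 -1; -2 0 -1 0 0 0 -1; -2 0 -1 0 0 0 -1; -2 0 -1 0 0 0 -1", grip_force=35)

```text
t: 10.4
tcp_pos: [0.5631, -0.2979, 0.0692]
tool_rot: [0.671, 0.742, -0.0, 0.001]
force: [-1.2, -0.1, 6.8]
finger_gap: 0.599
gripper_force: 35.8
```

```bash
python3 -c "
from h import *
go(60,42,240);print(telemetry.sense()['gripper_force'])"
```

```text
cmd [ 491.3  118.7 -171.7] [0.1  0.13 0.24] t 10.4 tcp_sh [ -56.3 -450.2   69.2] F [-1.2 -0.1  6.8]
35.788273215293884
```

Emit:
move_arm(commands="0 0 -20 0 0 0 -1; 0 0 -60 0 0 0 -1; 0 0 -105 0 0 0 -1; 0 0 -150 0 0 0 -1; 0 0 -170 0 0 0 -1")

```text
t: 11.02
tcp_pos: [0.5636, -0.2975, 0.2418]
tool_rot: [0.67, 0.742, 0.0, 0.003]
force: [0.1, -1.4, -1.8]
finger_gap: 0.599
gripper_force: 37.1
```

Emit:
move_arm(commands="50 12 0 0 0 0 -1; 100 24 0 0 0 0 -1; 150 36 0 0 0 0 -1; 200 48 0 0 0 0 -1; 250 60 0 0 0 0 -1")

```text
t: 11.65
tcp_pos: [0.5968, -0.0403, 0.2383]
tool_rot: [0.671, 0.742, 0.0, 0.0]
force: [0.2, 0.6, -2.4]
finger_gap: 0.599
gripper_force: 37.1
```

Emit:
move_arm(commands="50 12 0 0 0 0 -1; 100 24 0 0 0 0 -1; 150 36 0 0 0 0 -1; 200 48 0 0 0 0 -1; 240 57 0 0 0 0 -1")

```text
t: 12.28
tcp_pos: [0.6292, 0.2047, 0.2383]
tool_rot: [0.67, 0.742, 0.0, 0.0]
force: [1.3, 0.6, -1.2]
finger_gap: 0.6
gripper_force: 37.1
```

```bash
python3 -c "
from h import *
go(60,42,121)
s=snapshot('scene');save(s,'s3',(300,60,520,260),3)"
```

```text
cmd [ -1.7   2.  117.3] [ 0.04 -0.03  0.31] t 12.275 tcp_sh [ 57.9  43.6 238.3] F [ 1.3  0.6 -1.2]
```

View pics/s3.png

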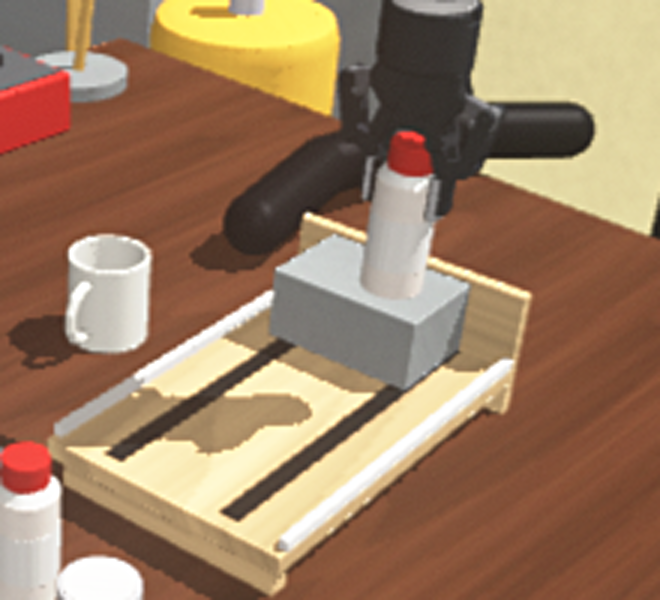

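The can hangs straight over its slot beside the box. Lowering it.

Emit:
move_arm(commands="-2 2 35 0 0 0 -1; -2 2 70 0 0 0 -1; -2 2 100 0 0 0 -1; -2 2 110 0 0 0 -1; -2 2 112 0 0 0 -1")

```text
t: 12.95
tcp_pos: [0.6318, 0.2005, 0.1256]
tool_rot: [0.671, 0.742, 0.0, -0.0]
force: [0.1, 0.3, -0.9]
finger_gap: 0.599
gripper_force: 37.2
```

Emit:
move_arm(commands="0 0 2 0 0 0 -1; 0 0 4 0 0 0 -1; 0 0 6 0 0 0 -1; 0 0 7 0 0 0 -1; 0 0 7 0 0 0 -1")

```text
t: 13.58
tcp_pos: [0.6319, 0.2006, 0.1192]
tool_rot: [0.671, 0.742, 0.0, 0.0]
force: [-1.4, -0.6, 3.3]
finger_gap: 0.599
gripper_force: 37.5
```

```bash
python3 -c "
from h import *
go(60,42,119)"
```

```text
cmd [ 2.7 -0.3  0.2] [ 0.05 -0.    0.24] t 13.575 tcp_sh [ 60.3  39.3 119.2] F [-1.4 -0.6  3.3]
```

Emit:
move_arm(commands="0 0 -1 0 0 0 0.6; 0 0 -1 0 0 0 1; 0 0 -1 0 0 0 1; 0 0 -25 0 0 0 1; 0 0 -70 0 0 0 1")

```text
t: 14.2
tcp_pos: [0.6301, 0.2002, 0.1866]
tool_rot: [0.671, 0.742, -0.002, -0.002]
force: [1.0, -0.2, 0.4]
finger_gap: 0.999
gripper_force: 0.0
```

Emit:
move_arm(commands="0 0 -45 0 0 0 1; -50 -14 -45 0 0 0 1; -105 -30 -45 0 0 0 1; -160 -46 -45 0 0 0 1; -215 -62 -45 0 0 0 1")

```text
t: 14.82
tcp_pos: [0.5913, -0.0213, 0.2334]
tool_rot: [0.67, 0.742, 0.0, 0.0]
force: [0.2, -0.5, 0.3]
finger_gap: 0.996
gripper_force: 0.0
```

```bash
python3 -c "
from h import *
go(-38.6,-304,66)
s=snapshot('top');save(s,'t3',(160,100,520,260),2.2)"
```

```text
cmd [-126.1  -37.7  167.4] [0.03 0.02 0.26] t 14.825 tcp_sh [  -1.6 -177.7  233.4] F [ 0.2 -0.5  0.3]
```

View pics/t3.png

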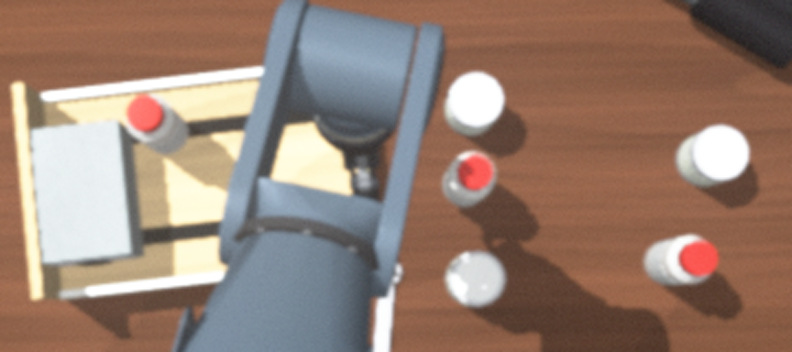

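Cap of the placed can is at (147,113) on the back strip; the far tin has been knocked to about (720,155). Next the near can, with a narrower opening because of the adjacent tin.

Emit:
move_arm(commands="-45 -13 0 0 0 0 0.6; -90 -26 0 0 0 0 0.6; -126 -38 0 0 0 0 0.6; -126 -38 20 0 0 0 0.6; -126 -38 40 0 0 0 0.6")

```text
t: 15.5
tcp_pos: [0.5667, -0.1496, 0.1931]
tool_rot: [0.671, 0.741, 0.0, 0.0]
force: [-0.3, 0.7, 0.2]
finger_gap: 0.8
gripper_force: 0.0
```

Emit:
move_arm(commands="0 0 35 0 0 0 0.6; 0 0 70 0 0 0 0.6; 0 0 105 0 0 0 0.6; 0 0 126 0 0 0 0.6; 0 0 126 0 0 0 0.6")

```text
t: 16.12
tcp_pos: [0.5654, -0.1481, 0.0656]
tool_rot: [0.671, 0.742, -0.001, -0.002]
force: [0.6, 0.4, 0.9]
finger_gap: 0.799
gripper_force: 0.0
```

```bash
python3 -c "
from h import *
go(-38.6,-304,66)"
```

```text
cmd [-2.6  0.9 -0.4] [-0.2  -0.12  0.23] t 16.125 tcp_sh [ -39.6 -301.4   65.6] F [0.6 0.4 0.9]
```

Emit:
move_arm(commands="-2 1 0 0 0 0 -1; -2 1 0 0 0 0 -1; -2 1 0 0 0 0 -1; -2 1 0 0 0 0 -1; -2 1 0 0 0 0 -1")

```text
t: 16.75
tcp_pos: [0.5684, -0.151, 0.0681]
tool_rot: [0.671, 0.742, 0.0, 0.001]
force: [-1.1, -0.4, 3.7]
finger_gap: 0.6
gripper_force: 37.2
```

Emit:
move_arm(commands="0 0 -20 0 0 0 -1; 0 0 -60 0 0 0 -1; 0 0 -105 0 0 0 -1; 0 0 -150 0 0 0 -1; 0 0 -170 0 0 0 -1")

```text
t: 17.38
tcp_pos: [0.5684, -0.151, 0.2398]
tool_rot: [0.671, 0.742, 0.0, 0.002]
force: [-0.8, 0.1, -2.6]
finger_gap: 0.596
gripper_force: 37.6
```

Emit:
move_arm(commands="50 18 0 0 0 0 -1; 100 36 0 0 0 0 -1; 150 54 0 0 0 0 -1; 200 72 0 0 0 0 -1; 240 86 0 0 0 0 -1")

```text
t: 18.0
tcp_pos: [0.6285, 0.099, 0.2364]
tool_rot: [0.67, 0.742, -0.001, -0.001]
force: [0.7, -0.1, -2.8]
finger_gap: 0.598
gripper_force: 37.5
```

```bash
python3 -c "
from h import *
go(60,-20,119)"
```

```text
cmd [ 41.4  13.4 117.4] [-0.12 -0.02  0.3 ] t 18.0 tcp_sh [ 47.1 -61.6 236.4] F [ 0.7 -0.1 -2.8]
```

Emit:
move_arm(commands="20 6 10 0 0 0 -1; 41 13 20 0 0 0 -1; 41 13 55 0 0 0 -1; 41 13 90 0 0 0 -1; 41 13 108 0 0 0 -1")

```text
t: 18.62
tcp_pos: [0.6361, 0.1381, 0.1262]
tool_rot: [0.671, 0.741, -0.002, -0.002]
force: [-0.1, -0.4, -3.3]
finger_gap: 0.601
gripper_force: 37.5
```

```bash
python3 -c "
from h import *
go(60,-20,118)"
```

```text
cmd [3.4 1.6 8.2] [-0.31 -0.    0.18] t 18.625 tcp_sh [ 58.5 -23.4 126.2] F [-0.1 -0.4 -3.3]
```

Emit:
move_arm(commands="2 0 2 0 0 0 -1; 2 0 4 0 0 0 -1; 2 0 6 0 0 0 -1; 2 0 8 0 0 0 -1; 2 0 8 0 0 0 -1")

```text
t: 19.25
tcp_pos: [0.6378, 0.1408, 0.1217]
tool_rot: [0.671, 0.742, 0.0, 0.0]
force: [-0.7, 0.1, -2.9]
finger_gap: 0.595
gripper_force: 37.5
```

```bash
python3 -c "
from h import *
go(60,-20,118)"
```

```text
cmd [ 0.8 -0.4  3.7] [0.02 0.   0.24] t 19.25 tcp_sh [ 60.4 -20.8 121.7] F [-0.7  0.1 -2.9]
```

Emit:
move_arm(commands="0 0 1 0 0 0 -1; 0 0 2 0 0 0 -1; 0 0 3 0 0 0 -1; 0 0 4 0 0 0 -1; 0 0 4 0 0 0 -1")

```text
t: 19.88
tcp_pos: [0.6378, 0.1409, 0.1182]
tool_rot: [0.671, 0.742, 0.0, 0.0]
force: [-2.0, 0.5, 4.7]
finger_gap: 0.601
gripper_force: 38.0
```

Emit:
move_arm(commands="0 0 0 0 0 0 0.6; 0 0 0 0 0 0 1; 0 0 0 0 0 0 1; 0 0 -25 0 0 0 1; 0 0 -70 0 0 0 1")

```text
t: 20.5
tcp_pos: [0.6363, 0.1406, 0.1858]
tool_rot: [0.671, 0.742, -0.002, -0.002]
force: [0.6, -0.1, -0.2]
finger_gap: 1.006
gripper_force: 0.0
```

Emit:
move_arm(commands="0 0 -45 0 0 0 1; -45 -22 -45 0 0 0 1; -90 -43 -45 0 0 0 1; -140 -65 -45 0 0 0 1; -190 -86 -45 0 0 0 1")

```text
t: 21.12
tcp_pos: [0.5708, -0.0583, 0.2324]
tool_rot: [0.67, 0.742, 0.0, 0.0]
force: [1.2, -0.7, -0.4]
finger_gap: 0.999
gripper_force: 0.0
```

```bash
python3 -c "
from h import *
go(-157.4,-530,230)"
```

```text
cmd [-316.9 -133.3    2.5] [0.04 0.02 0.27] t 21.125 tcp_sh [ -25.5 -212.5  232.4] F [ 1.2 -0.7 -0.4]
```

Emit:
move_arm(commands="-50 -21 0 0 0 0 1; -105 -44 0 0 0 0 1; -160 -67 0 0 0 0 1; -215 -90 0 0 0 0 1; -270 -114 0 0 0 0 1")

```text
t: 21.75
tcp_pos: [0.4844, -0.3389, 0.2324]
tool_rot: [0.671, 0.742, 0.0, 0.0]
force: [0.5, -0.7, 0.8]
finger_gap: 0.997
gripper_force: 0.0
```

Emit:
move_arm(commands="-30 -12 0 0 0 0 1; -45 -18 0 0 0 0 1; -46 -19 5 0 0 0 1; -46 -19 20 0 0 0 1; -46 -19 40 0 0 0 0.8")

```text
t: 22.38
tcp_pos: [0.4713, -0.3828, 0.1914]
tool_rot: [0.67, 0.743, 0.0, -0.0]
force: [-0.4, 0.2, -0.4]
finger_gap: 0.901
gripper_force: 0.0
```

```bash
python3 -c "
from h import *
go(-157.4,-530.5,66)
s=snapshot('scene');save(s,'s4',(150,160,520,330),2.1)"
```

```text
cmd [ -4.7  -1.6 125.4] [ 0.   -0.03  0.35] t 22.375 tcp_sh [-155.9 -525.9  191.4] F [-0.4  0.2 -0.4]
```

View pics/s4.png

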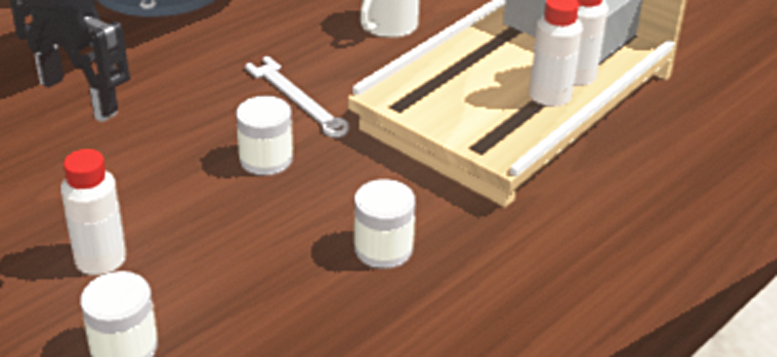

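Two cans stand on the back strip; the third can (90,210) lies under the gripper. Descending.

Emit:
move_arm(commands="-4 -1 35 0 0 0 0.8; -4 -1 70 0 0 0 0.8; -4 -1 105 0 0 0 0.8; -4 -1 125 0 0 0 0.8; -4 -1 125 0 0 0 0.8")

```text
t: 23.05
tcp_pos: [0.4696, -0.3861, 0.0653]
tool_rot: [0.67, 0.742, 0.0, -0.003]
force: [-0.5, 0.2, 0.7]
finger_gap: 0.9
gripper_force: 0.0
```

Emit:
move_arm(commands="0 0 0 0 0 0 -1; 0 0 0 0 0 0 -1; 0 0 0 0 0 0 -1; 0 0 0 0 0 0 -1; 0 0 0 0 0 0 -1")

```text
t: 23.68
tcp_pos: [0.4706, -0.3891, 0.0686]
tool_rot: [0.671, 0.742, -0.0, 0.001]
force: [-0.1, 0.3, 6.6]
finger_gap: 0.6
gripper_force: 36.9
```

```bash
python3 -c "
from h import *
go(60,-80,240)"
```

```text
cmd [ 451.1  219.2 -171.8] [0.07 0.07 0.23] t 23.675 tcp_sh [-157.2 -532.2   68.6] F [-0.1  0.3  6.6]
```

Emit:
move_arm(commands="0 0 -20 0 0 0 -1; 0 0 -60 0 0 0 -1; 0 0 -105 0 0 0 -1; 0 0 -150 0 0 0 -1; 0 0 -170 0 0 0 -1")

```text
t: 24.3
tcp_pos: [0.4709, -0.3896, 0.24]
tool_rot: [0.671, 0.742, -0.0, 0.002]
force: [-0.2, -0.4, -2.9]
finger_gap: 0.596
gripper_force: 37.5
```

Emit:
move_arm(commands="50 24 0 0 0 0 -1; 100 48 0 0 0 0 -1; 150 73 0 0 0 0 -1; 200 97 0 0 0 0 -1; 250 121 0 0 0 0 -1")

```text
t: 24.92
tcp_pos: [0.5655, -0.126, 0.2368]
tool_rot: [0.671, 0.742, -0.0, -0.0]
force: [0.5, -0.8, -2.9]
finger_gap: 0.6
gripper_force: 37.5
```

Emit:
move_arm(commands="50 24 0 0 0 0 -1; 100 48 0 0 0 0 -1; 150 73 0 0 0 0 -1; 195 95 0 0 0 0 -1; 199 97 10 0 0 0 -1")

```text
t: 25.55
tcp_pos: [0.6429, 0.0836, 0.2272]
tool_rot: [0.669, 0.743, 0.001, 0.0]
force: [-0.6, -0.4, -3.1]
finger_gap: 0.599
gripper_force: 37.5
```

```bash
python3 -c "
from h import *
go(60,-80,119)"
```

```text
cmd [-1.800e+00 -1.000e-01  1.082e+02] [ 0.13 -0.04  0.5 ] t 25.55 tcp_sh [ 59.9 -78.3 227.2] F [-0.6 -0.4 -3.1]
```

Emit:
move_arm(commands="0 0 35 0 0 0 -1; 0 0 70 0 0 0 -1; 0 0 95 0 0 0 -1; 0 0 101 0 0 0 -1; 0 0 101 0 0 0 -1")

```text
t: 26.18
tcp_pos: [0.6418, 0.0793, 0.1261]
tool_rot: [0.671, 0.742, -0.0, -0.0]
force: [0.1, -0.1, -1.8]
finger_gap: 0.604
gripper_force: 37.5
```

Emit:
move_arm(commands="0 0 2 0 0 0 -1; 0 0 4 0 0 0 -1; 0 0 6 0 0 0 -1; 0 0 7 0 0 0 -1; 0 0 7 0 0 0 -1")

```text
t: 26.8
tcp_pos: [0.6418, 0.0799, 0.1193]
tool_rot: [0.671, 0.742, -0.0, -0.0]
force: [0.9, -0.4, -2.1]
finger_gap: 0.6
gripper_force: 37.5
```

```bash
python3 -c "
from h import *
go(60,-80,119)"
```

```text
cmd [1.8 1.5 0.3] [-0.01 -0.    0.24] t 26.8 tcp_sh [ 58.5 -81.8 119.3] F [ 0.9 -0.4 -2.1]
```

Emit:
move_arm(commands="1 1 0 0 0 0 -1; 2 2 0 0 0 0 -1; 2 2 1 0 0 0 -1; 2 2 1 0 0 0 -1; 2 2 1 0 0 0 -1")

```text
t: 27.42
tcp_pos: [0.644, 0.0822, 0.1187]
tool_rot: [0.671, 0.742, 0.0, 0.0]
force: [-0.2, 0.5, 0.1]
finger_gap: 0.594
gripper_force: 37.7
```

Emit:
move_arm(commands="0 0 0 0 0 0 0.6; 0 0 0 0 0 0 1; 0 0 0 0 0 0 1; 0 0 -25 0 0 0 1; 0 0 -70 0 0 0 1")

```text
t: 28.05
tcp_pos: [0.6422, 0.0821, 0.1869]
tool_rot: [0.671, 0.742, -0.002, -0.002]
force: [-0.2, 0.5, 0.3]
finger_gap: 1.002
gripper_force: 0.0
```

Emit:
move_arm(commands="0 0 -45 0 0 0 1; -20 -50 -45 0 0 0 1; -40 -100 -45 0 0 0 1; -60 -150 -45 0 0 0 1; -80 -200 -45 0 0 0 1")

```text
t: 28.68
tcp_pos: [0.4513, -0.0182, 0.2336]
tool_rot: [0.67, 0.742, 0.0, 0.001]
force: [-0.1, 0.1, -0.2]
finger_gap: 1.0
gripper_force: 0.0
```

```bash
python3 -c "
from h import *
go(-152,-297,30)
s=snapshot('top');save(s,'t4',(160,100,520,260),2.2)"
```

```text
cmd [-135.7  -12.2  203.7] [0.04 0.04 0.27] t 28.675 tcp_sh [-140.6 -161.1  233.6] F [-0.1  0.1 -0.2]
```

View pics/t4.png

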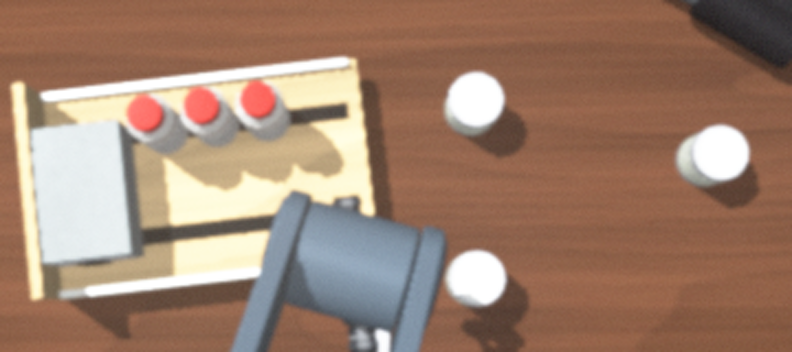

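```bash
python3 -c "
from h import *
s=snapshot('top')
f=lambda x,y,z:print((sh(px2w(s,160+x/2.2-.3,100+y/2.2-.3,z))*1e3).round(1))
for p in((475,103),(720,153),(476,278)):f(*p,.07)
for p in((147,113),(202,105),(258,98)):f(*p,.18)"
```

```text
[  48.1 -320.4   70. ]
[ -41.4 -590.4   70. ]
[-151.5 -297.1   70. ]
[ 57.2  35.7 180. ]
[ 59.  -22.6 180. ]
[ 59.6 -81.7 180. ]
```

Emit:
move_arm(commands="-45 -4 10 0 0 0 1; -90 -8 30 0 0 0 1; -134 -12 50 0 0 0 1; -134 -12 80 0 0 0 1; -134 -12 115 0 0 0 1")

```text
t: 29.4
tcp_pos: [0.4559, -0.1536, 0.1179]
tool_rot: [0.671, 0.741, 0.0, 0.002]
force: [0.3, 0.0, -0.2]
finger_gap: 0.999
gripper_force: 0.0
```

```bash
python3 -c "
from h import *
go(-152,-297,30)"
```

```text
cmd [-0.5 -3.1 87.9] [0.16 0.11 0.14] t 29.4 tcp_sh [-149.1 -296.3  117.9] F [ 0.3  0.  -0.2]
```

Emit:
move_arm(commands="0 -2 30 0 0 0 1; 0 -2 60 0 0 0 1; 0 -2 82 0 0 0 1; 0 -2 88 0 0 0 1; 0 -2 88 0 0 0 1")

```text
t: 30.02
tcp_pos: [0.4529, -0.1525, 0.0302]
tool_rot: [0.671, 0.742, 0.0, 0.0]
force: [-0.3, -0.2, -0.1]
finger_gap: 1.0
gripper_force: 0.0
```

Emit:
move_arm(commands="0 0 0 0 0 0 -1; 0 0 0 0 0 0 -1; 0 0 0 0 0 0 -1; 0 0 0 0 0 0 -1; 0 0 0 0 0 0 -1", grip_force=40)

```text
t: 30.65
tcp_pos: [0.4529, -0.1526, 0.0314]
tool_rot: [0.671, 0.742, 0.0, 0.001]
force: [-0.6, 0.1, 6.3]
finger_gap: 0.718
gripper_force: 43.4
```

```bash
python3 -c "
from h import *
go(-60,36,190)"
```

```text
cmd [ 330.5   93.7 -158.8] [0.09 0.07 0.24] t 30.65 tcp_sh [-152.  -295.    31.4] F [-0.6  0.1  6.3]
```

Emit:
move_arm(commands="0 0 -20 0 0 0 -1; 0 0 -55 0 0 0 -1; 0 0 -95 0 0 0 -1; 0 0 -130 0 0 0 -1; 0 0 -150 0 0 0 -1")

```text
t: 31.28
tcp_pos: [0.4526, -0.1524, 0.1822]
tool_rot: [0.671, 0.742, 0.0, 0.001]
force: [1.1, -0.0, -3.1]
finger_gap: 0.718
gripper_force: 44.5
```

Emit:
move_arm(commands="50 14 0 0 0 0 -1; 100 28 0 0 0 0 -1; 150 42 0 0 0 0 -1; 200 57 0 0 0 0 -1; 250 71 0 0 0 0 -1")

```text
t: 31.9
tcp_pos: [0.4975, 0.1052, 0.1803]
tool_rot: [0.671, 0.742, -0.0, 0.0]
force: [1.8, -0.3, -2.0]
finger_gap: 0.72
gripper_force: 44.6
```

Emit:
move_arm(commands="40 11 0 0 0 0 -1; 75 21 0 0 0 0 -1; 81 23 20 0 0 0 -1; 81 23 50 0 0 0 -1; 81 23 75 0 0 0 -1")

```text
t: 32.52
tcp_pos: [0.5117, 0.1867, 0.1043]
tool_rot: [0.67, 0.742, -0.0, -0.0]
force: [0.3, 0.3, -2.4]
finger_gap: 0.717
gripper_force: 44.6
```

```bash
python3 -c "
from h import *
go(-60,37,82)"
```

```text
cmd [-0.1  0.8 22.3] [-0.06 -0.    0.27] t 32.525 tcp_sh [-60.7  37.1 104.3] F [ 0.3  0.3 -2.4]
```

Emit:
move_arm(commands="0 0 8 0 0 0 -1; 0 0 14 0 0 0 -1; 0 0 17 0 0 0 -1; 0 0 20 0 0 0 -1; 0 0 22 0 0 0 -1")

```text
t: 33.15
tcp_pos: [0.5128, 0.1864, 0.0837]
tool_rot: [0.671, 0.742, 0.0, 0.0]
force: [0.2, -0.2, -2.4]
finger_gap: 0.717
gripper_force: 44.6
```

```bash
python3 -c "
from h import *
go(-60,37,81)"
```

```text
cmd [ 0.3 -0.4  2.7] [ 0.05 -0.    0.23] t 33.15 tcp_sh [-59.6  36.7  83.7] F [ 0.2 -0.2 -2.4]
```

Emit:
move_arm(commands="0 0 1 0 0 0 -1; 0 0 2 0 0 0 -1; 0 0 3 0 0 0 -1; 0 0 3 0 0 0 -1; 0 0 3 0 0 0 -1")

```text
t: 33.78
tcp_pos: [0.5126, 0.1865, 0.0815]
tool_rot: [0.671, 0.742, 0.0, 0.0]
force: [-1.5, 0.5, 4.9]
finger_gap: 0.719
gripper_force: 45.4
```

Emit:
move_arm(commands="0 0 0 0 0 0 0.7; 0 0 0 0 0 0 1; 0 0 0 0 0 0 1; 0 0 -25 0 0 0 1; 0 0 -70 0 0 0 1")

```text
t: 34.4
tcp_pos: [0.5112, 0.1862, 0.1494]
tool_rot: [0.671, 0.742, -0.002, -0.002]
force: [0.1, -0.5, -0.2]
finger_gap: 0.997
gripper_force: 0.0
```

Emit:
move_arm(commands="-20 0 -50 0 0 0 1; -60 0 -80 0 0 0 1; -110 0 -80 0 0 0 1; -160 20 -80 0 0 0 1; -200 50 -80 0 0 0 1")

```text
t: 35.02
tcp_pos: [0.5824, -0.0093, 0.2306]
tool_rot: [0.671, 0.741, -0.0, -0.0]
force: [0.8, 0.4, -0.3]
finger_gap: 0.999
gripper_force: 0.0
```

```bash
python3 -c "
from h import *
go(50,-320,120)
s=snapshot('top');save(s,'t5',(330,110,520,250),4)"
```

```text
cmd [-155.3   58.9  110.5] [-0.02 -0.    0.18] t 35.025 tcp_sh [  -9.3 -164.9  230.6] F [ 0.8  0.4 -0.3]
```

View pics/t5.png

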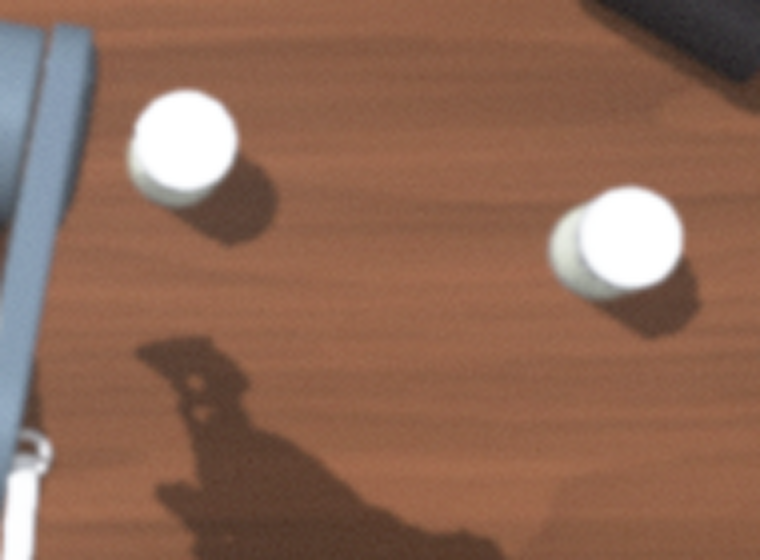

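Tin tops are centred at (186,142) and (631,238).

```bash
python3 -c "
from h import *
s=snapshot('top')
f=lambda x,y,z:print((sh(px2w(s,330+(x+.5)/4-.5,110+(y+.5)/4-.5,z))*1e3).round(1))
f(186,142,.07);f(631,238,.07)"
```

```text
[  51.5 -322.2   70. ]
[ -41.3 -591.5   70. ]
```

Emit:
move_arm(commands="-50 20 20 0 0 0 1; -100 40 50 0 0 0 1; -154 60 80 0 0 0 1; -154 60 100 0 0 0 1; -154 60 110 0 0 0 1")

```text
t: 35.75
tcp_pos: [0.6562, -0.1543, 0.1181]
tool_rot: [0.671, 0.742, -0.001, -0.002]
force: [-0.5, 0.1, -0.3]
finger_gap: 1.0
gripper_force: 0.0
```

```bash
python3 -c "
from h import *
go(51,-322,30)"
```

```text
cmd [-5.9  1.1 88.1] [-0.21 -0.13  0.19] t 35.75 tcp_sh [  50.2 -316.3  118.1] F [-0.5  0.1 -0.3]
```

Emit:
move_arm(commands="-4 1 30 0 0 0 1; -4 1 60 0 0 0 1; -4 1 82 0 0 0 1; -4 1 88 0 0 0 1; -4 1 88 0 0 0 1")

```text
t: 36.38
tcp_pos: [0.6592, -0.1582, 0.0326]
tool_rot: [0.67, 0.742, 0.0, 0.0]
force: [-0.2, -0.5, -0.1]
finger_gap: 1.002
gripper_force: 0.0
```

Emit:
move_arm(commands="0 0 0 0 0 0 -1; 0 0 0 0 0 0 -1; 0 0 0 0 0 0 -1; 0 0 0 0 0 0 -1; 0 0 0 0 0 0 -1")

```text
t: 37.0
tcp_pos: [0.6596, -0.159, 0.0339]
tool_rot: [0.671, 0.742, 0.0, 0.001]
force: [-1.3, 0.8, 5.2]
finger_gap: 0.717
gripper_force: 44.6
```

Emit:
move_arm(commands="0 0 -20 0 0 0 -1; 0 0 -55 0 0 0 -1; 0 0 -95 0 0 0 -1; 0 0 -130 0 0 0 -1; 0 0 -150 0 0 0 -1")

```text
t: 37.62
tcp_pos: [0.6598, -0.1588, 0.1855]
tool_rot: [0.671, 0.742, 0.001, 0.002]
force: [0.1, 0.2, -2.9]
finger_gap: 0.714
gripper_force: 44.4
```

```bash
python3 -c "
from h import *
go(-60,-34,180)"
```

```text
cmd [ 287.6 -112.2    4.6] [0.2  0.1  0.23] t 37.625 tcp_sh [  53.4 -321.1  185.5] F [ 0.1  0.2 -2.9]
```

Emit:
move_arm(commands="40 -40 0 0 0 0 -1; 80 -80 0 0 0 0 -1; 120 -112 0 0 0 0 -1; 175 -112 0 0 0 0 -1; 230 -112 0 0 0 0 -1")

```text
t: 38.25
tcp_pos: [0.524, 0.0602, 0.1834]
tool_rot: [0.671, 0.741, 0.001, 0.001]
force: [1.0, -0.1, -2.9]
finger_gap: 0.715
gripper_force: 45.0
```

Emit:
move_arm(commands="40 0 0 0 0 0 -1; 57 0 10 0 0 0 -1; 57 0 35 0 0 0 -1; 57 0 60 0 0 0 -1; 57 0 78 0 0 0 -1")

```text
t: 38.88
tcp_pos: [0.5185, 0.1151, 0.1032]
tool_rot: [0.671, 0.742, -0.0, -0.0]
force: [0.2, 0.5, -2.9]
finger_gap: 0.715
gripper_force: 45.0
```

```bash
python3 -c "
from h import *
go(-60,-34,84)"
```

```text
cmd [ 0.9  0.9 19.2] [-0.05  0.01  0.21] t 38.875 tcp_sh [-60.9 -34.9 103.2] F [ 0.2  0.5 -2.9]
```

Emit:
move_arm(commands="1 0 8 0 0 0 -1; 1 0 12 0 0 0 -1; 1 0 15 0 0 0 -1; 1 0 18 0 0 0 -1; 1 0 20 0 0 0 -1")

```text
t: 39.5
tcp_pos: [0.5188, 0.1167, 0.0845]
tool_rot: [0.671, 0.742, 0.0, 0.0]
force: [-0.2, -0.1, -3.4]
finger_gap: 0.714
gripper_force: 45.0
```

```bash
python3 -c "
from h import *
go(-60,-34,83.5)"
```

```text
cmd [-0.7  0.4  1. ] [0.04 0.   0.24] t 39.5 tcp_sh [-60.4 -33.3  84.5] F [-0.2 -0.1 -3.4]
```

Emit:
move_arm(commands="0 0 1 0 0 0 -1; 0 0 2 0 0 0 -1; 0 0 2 0 0 0 -1; 0 0 2 0 0 0 -1; 0 0 2 0 0 0 -1")

```text
t: 40.12
tcp_pos: [0.5187, 0.1167, 0.0839]
tool_rot: [0.671, 0.742, 0.0, 0.0]
force: [-3.0, -0.0, 9.0]
finger_gap: 0.715
gripper_force: 46.1
```

Emit:
move_arm(commands="0 0 0 0 0 0 0.7; 0 0 0 0 0 0 1; 0 0 0 0 0 0 1; 0 0 -25 0 0 0 1; 0 0 -70 0 0 0 1")

```text
t: 40.75
tcp_pos: [0.5172, 0.1166, 0.1514]
tool_rot: [0.671, 0.742, -0.002, -0.002]
force: [1.6, 0.3, -0.5]
finger_gap: 0.999
gripper_force: 0.0
```

Emit:
move_arm(commands="-20 0 -40 0 0 0 1; -65 0 -40 0 0 0 1; -120 0 -40 0 0 0 1; -180 0 -40 0 0 0 1; -240 5 -40 0 0 0 1")

```text
t: 41.38
tcp_pos: [0.5475, -0.1232, 0.1923]
tool_rot: [0.671, 0.742, 0.0, -0.0]
force: [0.8, 0.0, 0.4]
finger_gap: 1.002
gripper_force: 0.0
```

Emit:
move_arm(commands="-60 4 0 0 0 0 1; -120 8 0 0 0 0 1; -180 12 0 0 0 0 1; -240 12 0 0 0 0 1; -300 12 0 0 0 0 1")

```text
t: 42.0
tcp_pos: [0.5897, -0.4207, 0.1918]
tool_rot: [0.671, 0.742, 0.0, -0.0]
force: [0.9, -0.3, -0.1]
finger_gap: 1.005
gripper_force: 0.0
```

```bash
python3 -c "
from h import *
go(-41.3,-591.5,30)"
```

```text
cmd [-16.6   0.4 161.8] [-0.02 -0.04  0.23] t 42.0 tcp_sh [ -41.7 -575.   191.8] F [ 0.9 -0.3 -0.1]
```

Emit:
move_arm(commands="-8 0 20 0 0 0 1; -16 0 45 0 0 0 1; -16 0 70 0 0 0 1; -16 0 90 0 0 0 1; -16 0 100 0 0 0 1")

```text
t: 42.62
tcp_pos: [0.5908, -0.4327, 0.0899]
tool_rot: [0.67, 0.742, 0.0, -0.002]
force: [-0.1, -0.7, -0.2]
finger_gap: 0.998
gripper_force: 0.0
```

```bash
python3 -c "
from h import *
go(-41.3,-591.5,31)"
```

```text
cmd [-4.6  0.5 58.9] [-0.14 -0.18  0.31] t 42.625 tcp_sh [ -41.7 -587.1   89.9] F [-0.1 -0.7 -0.2]
```

Emit:
move_arm(commands="-3 0 20 0 0 0 1; -3 0 40 0 0 0 1; -3 0 54 0 0 0 1; -3 0 58 0 0 0 1; -3 0 58 0 0 0 1")

```text
t: 43.25
tcp_pos: [0.5918, -0.4378, 0.0342]
tool_rot: [0.671, 0.742, 0.0, -0.0]
force: [0.7, -0.3, -0.2]
finger_gap: 1.0
gripper_force: 0.0
```

Emit:
move_arm(commands="0 0 0 0 0 0 -1; 0 0 0 0 0 0 -1; 0 0 0 0 0 0 -1; 0 0 0 0 0 0 -1; 0 0 0 0 0 0 -1")

```text
t: 43.88
tcp_pos: [0.5923, -0.4384, 0.0356]
tool_rot: [0.671, 0.742, -0.0, 0.001]
force: [0.2, -0.8, 6.0]
finger_gap: 0.717
gripper_force: 44.6
```

Emit:
move_arm(commands="0 0 -20 0 0 0 -1; 0 0 -55 0 0 0 -1; 0 0 -95 0 0 0 -1; 0 0 -130 0 0 0 -1; 0 0 -150 0 0 0 -1")

```text
t: 44.5
tcp_pos: [0.5922, -0.438, 0.1868]
tool_rot: [0.671, 0.742, 0.0, 0.001]
force: [-0.1, -0.1, -2.9]
finger_gap: 0.716
gripper_force: 44.3
```

```bash
python3 -c "
from h import *
go(-60,-104,180)"
```

```text
cmd [488.6 -17.1   5.9] [0.1  0.11 0.24] t 44.5 tcp_sh [ -40.9 -592.5  186.8] F [-0.1 -0.1 -2.9]
```

Emit:
move_arm(commands="50 -2 0 0 0 0 -1; 100 -4 0 0 0 0 -1; 155 -6 0 0 0 0 -1; 210 -8 0 0 0 0 -1; 265 -10 0 0 0 0 -1")

```text
t: 45.12
tcp_pos: [0.5541, -0.1731, 0.1839]
tool_rot: [0.671, 0.742, -0.0, -0.001]
force: [0.9, 0.8, -2.9]
finger_gap: 0.716
gripper_force: 44.4
```

Emit:
move_arm(commands="50 -2 0 0 0 0 -1; 100 -4 0 0 0 0 -1; 150 -6 0 0 0 0 -1; 200 -7 0 0 0 0 -1; 223 -7 0 0 0 0 -1")

```text
t: 45.75
tcp_pos: [0.5239, 0.0488, 0.1839]
tool_rot: [0.67, 0.743, -0.001, -0.001]
force: [0.5, -0.8, -2.8]
finger_gap: 0.713
gripper_force: 44.4
```

Emit:
move_arm(commands="0 0 25 0 0 0 -1; 0 0 50 0 0 0 -1; 0 0 70 0 0 0 -1; 0 0 80 0 0 0 -1; 0 0 83 0 0 0 -1")

```text
t: 46.38
tcp_pos: [0.5254, 0.0461, 0.1008]
tool_rot: [0.671, 0.742, -0.0, -0.001]
force: [-0.4, 0.3, -3.5]
finger_gap: 0.715
gripper_force: 44.4
```

```bash
python3 -c "
from h import *
go(-60,-104,85.5)"
```

```text
cmd [ 0.2  0.7 15.3] [-0.07 -0.02  0.23] t 46.375 tcp_sh [ -60.7 -104.2  100.8] F [-0.4  0.3 -3.5]
```

Emit:
move_arm(commands="0 0 6 0 0 0 -1; 0 0 10 0 0 0 -1; 0 0 13 0 0 0 -1; 0 0 16 0 0 0 -1; 0 0 17 0 0 0 -1")

```text
t: 47.0
tcp_pos: [0.5259, 0.0461, 0.0855]
tool_rot: [0.671, 0.742, 0.0, 0.0]
force: [-2.9, 0.1, 13.4]
finger_gap: 0.716
gripper_force: 45.6
```

```bash
python3 -c "
from h import *
go(-60,-104,85.5)"
```

```text
cmd [ 0.3  0.1 -0. ] [0.02 0.01 0.24] t 47.0 tcp_sh [ -60.1 -104.3   85.5] F [-2.9  0.1 13.4]
```

On the board. Release, retreat clear and check.

Emit:
move_arm(commands="0 0 -1 0 0 0 0.7; 0 0 -1 0 0 0 1; 0 0 -1 0 0 0 1; 0 0 -25 0 0 0 1; 0 0 -70 0 0 0 1")

```text
t: 47.62
tcp_pos: [0.5243, 0.0461, 0.1534]
tool_rot: [0.671, 0.742, -0.001, -0.002]
force: [0.9, -0.6, -0.2]
finger_gap: 1.001
gripper_force: 0.0
```

Emit:
move_arm(commands="-10 0 -50 0 0 0 1; -60 0 -80 0 0 0 1; -120 0 -80 0 0 0 1; -180 0 -80 0 0 0 1; -240 0 -80 0 0 0 1")

```text
t: 48.25
tcp_pos: [0.5498, -0.1945, 0.2345]
tool_rot: [0.671, 0.742, 0.0, 0.0]
force: [1.1, 0.1, 0.1]
finger_gap: 1.0
gripper_force: 0.0
```

```bash
python3 -c "
from h import *
print(telemetry.sense()['tcp_pos'])
s=snapshot('top');c=snapshot('scene')
a=s['image'][100:250,150:350,::-1];b=c['image'][90:260,270:490,::-1]
cv2.imwrite('pics/fin.png',np.hstack([cv2.resize(a,(400,300)),cv2.resize(b,(388,300))]))"
```

```text
[ 0.54982597 -0.19450945  0.23445155]
```

View pics/fin.png

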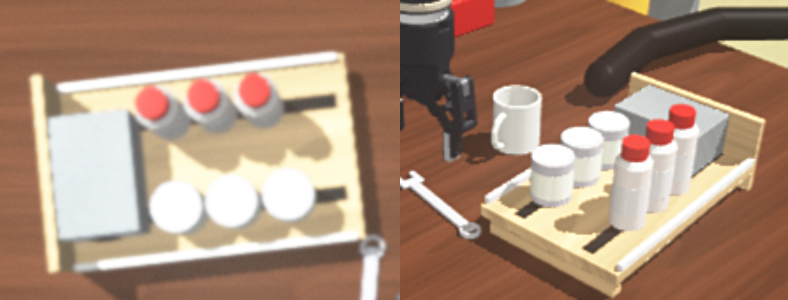

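All three cans and all three tins stand upright in their rows, and the box is flat on the panel with the mug and wrench untouched.

```bash
python3 -c "
from h import *
print(ticket.sign_off())"
```

```text
the job is handed in; nothing more can be done
None
```

The job is done and handed in: the box was slid flat against the end panel, then the 3 cans stood on the back strip and the 3 tins on the front strip with gaps under about 1 cm, without the robot touching the mug or wrench.

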